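# Check an appliance casing's seam with a spring-tip probe

## Robot

A 6-joint arm with a two-finger parallel gripper is mounted at the origin on the work surface. World frame = base frame: x ahead of the robot, y to its left, z up, the work surface at z = 0. Lengths are in m, angles in rad, forces in N, time in s.
With the tool pointing down it reaches from about 0.25 to 0.725 m from the base axis. Payload 4 kg.
Tool frame: the origin (TCP) lies at the very end of the fingers, on their centre line; the grasp point (between the pads) lies bot.pinch_z behind it (bot.pinch_z is the distance from the TCP to the grasp point, in m); z points along the fingers, y is the line along which they close (so a half turn about z gives the same grasp; the last joint's range is limited). The gripper opens to 85 mm and grips with 20 to 120 N. Pads are 22 mm wide; open, the fingers measure 114 mm over their backs; the gripper's body (76 mm by 85 mm) begins 54 mm behind the grasp point. The pads swing forward as they close: fully open they stand 13 mm farther back than shut.
Start: joints at [1.306, 0.241, 0.005, 1.335, 0, 1.571], TCP at [0.131, 0.483, 0.231] pointing down, gripper open.
Joint ranges: [-2.72, 2.72], [-1.05, 1.87], [-1.09, 1.28], [-1.99, 2.15], [-1.42, 1.44], [-3.14, 3.14]. Speed limits (rad/s): [2.79, 2.79, 3.14, 3.14, 3.14, 3.14].

## Interface

Orientations are given as a rotation vector (axis times angle).
In Python, from workcell import bot gives the robot as it stands.
- The arm moves only by the shell command python3 -m pendant 'ROWS' [OPENING] [FORCE]. ROWS is JSON, a list of rows, each an object of numbers: "x", "y", "z": the shift along the tool's x, y, z scaled (see below); "wx", "wy", "wz": the turn, a rotation vector about the tool's x, y, z scaled (see below). A call has 1 to 12 rows; each row is the pose to reach, as a shift and turn from the pose commanded when the call began, along the tool's axes at that moment, turning the shorter way round; what a row does not reach only later rows make up. The controller multiplies each number of a shift by 50 cm and each number of a turn by pi rad. A row lasts 1/10 s, in which the tool goes at most 50 mm and 8.59 degrees, less where a joint would pass 70% of its speed; a pose out of reach is approached as far as the arm can. A call with a number of a shift or a turn outside -1 to 1 is refused whole. A call with a gripper value outside its range is refused whole. OPENING is the opening, from 0 (shut) to 1 (fully open), set as the call begins (- or left out, the last holds). The fingers move at their own pace and stop on an object; FORCE is the grip in N (left out, the last holds). Time passes only in rows, so rows that repeat a pose let the fingers close. It gives the time, the measured TCP pose, the force, the opening and the grip force at its end, in the units of the state.
- bot.get_obs(): the state, without advancing time (a new reading comes with each control period).
- bot.snapshot(name): name is "scene" or "top" or "wrist"; returns (picture, depth): 400x640x3 uint8, blue, green, red; 400x640 float32, m along the optical axis (not along the pixel's ray), 0 where there is no reading.
- bot.get_calibration(name): a dict with "fx", "fy", "cx", "cy" (pixels), "R" (3x3) and "t" (3): a world point X has camera coordinates R X + t. Camera axes: x right, y down, z forward; pixel columns grow to the right and rows downward; lengths in m; the calibration is good to about 2 mm. A picture is of the moment at which its call begins: read the wrist's pose just before it. get_calibration takes no time and is no camera call; for the wrist camera it gives the pose at the moment of the call.
- bot.hand_in(): hands the job in; it is judged then, once.
The state is a dict: "t": time; "joint_positions": joint angles; "joint_vel": joint speeds; "joint_torque": joint torques, N m; "eef_pos": TCP position; "tcp_rot": TCP orientation; "ft_force": force on the tool from outside, world axes, zero at the start; "moment": the same for the moment, N m; "grip_width": finger opening in m; "gripper_force": force on a finger pad.
Only numpy, scipy, OpenCV 4.12 (cv2) and the standard library are available. Lean on these libraries where they do the work, as an engineer would, in place of code of your own. Each camera call takes 0.05 s, during which the arm holds its last target. There are 200 camera calls.

## Task

Take the seam probe out of its holster and run its spring tip along the black seam on top of the white casing, from the green dot round the corner to the red dot, slowly (about 3 cm a second), lightly touching and staying on the seam all the way, without pressing hard or touching the casing elsewhere. Then lower the probe back into its holster, tip down and fully home, without dropping it, and leave it standing there. Leave the other things on the bench alone.

Things in the scene. Friction and masses are not known exactly. Their poses are not given: they have to be found in the camera images.
- probe: seam probe, 158 mm long, 0.2 kg, upright in the holster, tip down. Origin: centre of the underside of its round orange flange (46 mm diameter, 8 mm thick); z up along the probe. Square black handle 28 x 28 mm (sides along x and y) from z 8 to 83 mm, yellow band low down. Below the flange an orange tapered plug, 30 mm diameter at the flange, 18 mm at z -30, then a steel spring tip
- probe_tip (a point): end of the probe's steel spring tip (pin 10 mm diameter, round end), on the probe's axis, 75 mm below the flange's underside when not pressed; it moves up as the pin is pressed in
- plunger (a joint): how far the spring tip is pressed into the probe (m): 0 free, 0.012 fully in; the spring takes about 1 N to start moving and 4 N when fully in
- holster: fixed blue round cup on a dark steel disc foot (110 mm diameter, 10 mm high); origin: centre of the foot's underside, on the table
- holster_mouth (a point): centre of the holster's mouth, 95 mm above the table; round opening 34 mm diameter, rim 52 mm outside. The probe is home when its flange lies on this rim, its probe origin at this point. The floor of the cup lies 83 mm below the rim
- casing: fixed white appliance casing, 190 x 210 x 70 mm (x, y, z), origin at the centre of its underside on the table. On its flat top a flush black seam, 4 mm wide, edges a grey panel; in the casing's frame (mm): from the green dot (-50, -65) along +y to (-50, 20), round a quarter circle of radius 30 about (-20, 20) to (-20, 50), along +x to the red dot (60, 50)
- seam0 (a point): start of the seam: centre of the green dot (18 mm across), on the casing's top face, 70 mm above the table
- seam1 (a point): point on the seam's centre line, on the casing's top face, 1/8 (each 26.5 mm) of the way from the green dot to the red
- seam2 (a point): point on the seam's centre line, on the casing's top face, 2/8 (each 26.5 mm) of the way from the green dot to the red
- seam3 (a point): point on the seam's centre line, on the casing's top face, 3/8 (each 26.5 mm) of the way from the green dot to the red
- seam4 (a point): point on the seam's centre line, on the casing's top face, 4/8 (each 26.5 mm) of the way from the green dot to the red
- seam5 (a point): point on the seam's centre line, on the casing's top face, 5/8 (each 26.5 mm) of the way from the green dot to the red
- seam6 (a point): point on the seam's centre line, on the casing's top face, 6/8 (each 26.5 mm) of the way from the green dot to the red
- seam7 (a point): point on the seam's centre line, on the casing's top face, 7/8 (each 26.5 mm) of the way from the green dot to the red
- seam8 (a point): end of the seam: centre of the red dot, on the casing's top face
- spacer: bystander: steel spacer ring, 44 mm diameter, 18 mm high, lying loose on the grey panel of the casing; origin at centre of underside
- screwdriver: bystander: red screwdriver, 170 mm, lying loose on the table between casing and holster
- multimeter: bystander: yellow meter, 160 x 80 x 32 mm, lying on the table behind the casing and holster; origin at centre of underside
- power_brick: bystander: white power supply block, 130 x 60 x 34 mm, on the left; origin at centre of underside
- tape_roll: bystander: blue roll, 90 mm diameter, 24 mm high, on the right; origin at centre of underside
- jar: bystander: jar with red cap, 60 mm diameter, 90 mm high, at the far side; origin at centre of underside
- mug: bystander: white mug, 80 mm diameter, 90 mm high, at the far left; origin at centre of underside
There are look-alikes about, which are no part of the job. Leave any yellow look-alike of the holster alone.

How it is judged:
By the outcome, as a careful person would: the job done as asked, in the order asked, and still so for the second after the job is handed in, with the robot touching nothing.
It also fails if it takes over 67 s, if anything falls off the work surface, if the arm or the gripper's body presses on something with over 40 N, if the wrist force passes 120 N, or if a joint passes its speed limit or range.

## Working session

There is one attempt and no reset: what is moved stays moved. The work goes in short steps, Python scripts to look and compute and a shell command to move; the robot and the scene stay as the last step left them, time stands still between calls to the robot, and variables do not carry over. Pictures are saved under pics/ and viewed, at most 10 in all, crops included, and the job is handed in when it is done.

```bash
ls; mkdir -p pics; python3 - <<'E'
from workcell import bot
import cv2,numpy as np
print(bot.pinch_z, bot.get_obs())
for n in ("scene","top"):
    p,d=bot.snapshot(n); cv2.imwrite(f"pics/{n}0.png",p); np.savez(f"{n}0.npz",p=p,d=d,**bot.get_calibration(n))
    c=bot.get_calibration(n); print(n,c)
E
```

```text
pics
0.0187 {'t': 0.0, 'joint_positions': array([1.30602249e+00, 2.41409585e-01, 3.69812064e-03, 1.33517695e+00,
       3.70181531e-05, 1.57077509e+00]), 'joint_vel': array([-4.30862591e-04,  3.04596412e-06,  3.38931767e-04, -2.72371203e-04,
       -1.57124880e-04,  1.23379613e-03]), 'joint_torque': array([-8.16217562e-04, -3.72313893e+01,  2.52407491e+01,  1.69422990e-02,
       -3.48060337e-05, -6.91371270e-06]), 'eef_pos': array([0.13066826, 0.4819651 , 0.23040468]), 'tcp_rot': array([-0.41461743, -3.11379519,  0.00324949]), 'ft_force': array([ 0.47511822, -0.1795602 , -0.90049641]), 'moment': array([-0.02764617,  0.00827784,  0.00935305]), 'gripper_force': 0.0, 'grip_width': 0.08535250549663735}
scene {'fx': 424.00370316338257, 'fy': 424.00370316338257, 'cx': 317.33294349551454, 'cy': 199.94398422614168, 'R': array([[-0.65360567,  0.75664715,  0.01687396],
       [ 0.45043617,  0.4068184 , -0.79473646],
       [-0.60819971, -0.51184362, -0.60672005]]), 't': array([ 0.36766019, -0.16427209,  1.71726473])}
top {'fx': 427.7362832262344, 'fy': 427.7362832262344, 'cx': 320.4475799141042, 'cy': 190.7672263480954, 'R': array([[ 0.02059416, -0.99976189,  0.00721475],
       [-0.97227981, -0.02170812, -0.23281048],
       [ 0.23291166, -0.00222023, -0.97249536]]), 't': array([-0.01246643,  0.57752902,  1.31126321])}
```

View pics/top0.png

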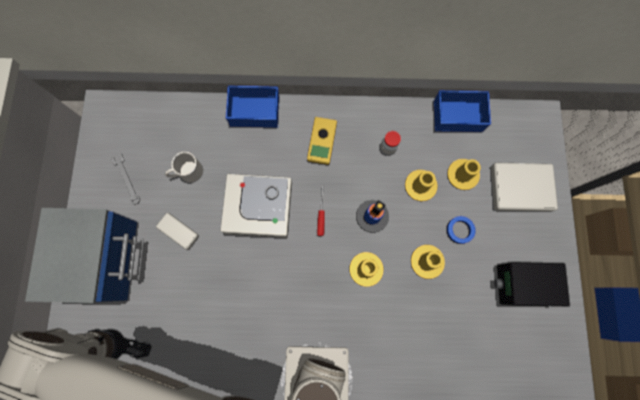

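View pics/scene0.png

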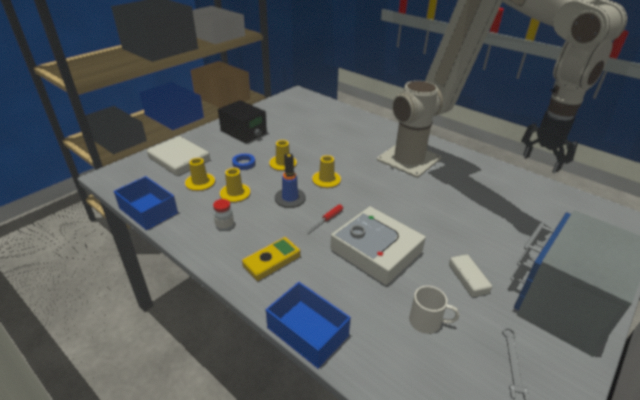

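The top view shows the casing at about (257,205), with its green dot at (276,221) and red dot at (242,185). The blue holster with the probe is at (375,212). The yellow cups at (367,268), (430,262), (422,184) and (465,173) are look-alikes. Only the cup at (375,212) is blue with a dark disc foot and holds a probe, so it fits the description. I'll confirm it in a crop and measure.

```bash
cat > h.py <<'E'
import numpy as np, cv2
from workcell import bot
from scipy.spatial.transform import Rotation as Rn
def ray(c,u,v):
    R=np.array(c['R']);t=np.array(c['t']);d=R.T@np.array([(u-c['cx'])/c['fx'],(v-c['cy'])/c['fy'],1.]);return -R.T@t,d
def at_z(c,u,v,z): o,d=ray(c,u,v); return o+d*(z-o[2])/d[2]
def at_d(c,u,v,dep): o,d=ray(c,u,v); return o+d*dep
def cloud(c,d):
    v,u=np.mgrid[:d.shape[0],:d.shape[1]]
    P=np.stack([(u-c['cx'])/c['fx']*d,(v-c['cy'])/c['fy']*d,d],-1)
    return (P-np.array(c['t']))@np.array(c['R'])
def tri(obs):
    A=[];b=[]
    for c,u,v in obs:
        o,d=ray(c,u,v);d/=np.linalg.norm(d);M=np.eye(3)-np.outer(d,d);A.append(M);b.append(M@o)
    return np.linalg.lstsq(np.vstack(A),np.hstack(b),rcond=None)[0]
def blobs(p,lo,hi,mina=4):
    m=cv2.inRange(cv2.cvtColor(p,cv2.COLOR_BGR2HSV),np.array(lo),np.array(hi))
    n,l,s,ce=cv2.connectedComponentsWithStats(m); return [(s[i,4],ce[i].round(1)) for i in range(1,n) if s[i,4]>=mina],m
def load(n): z=np.load(n); return z['p'],z['d'],{k:z[k] for k in('fx','fy','cx','cy','R','t')}
E
python3 - <<'E'
from h import *
for n in("scene","top"):
    p,d,c=load(n+"0.npz")
    P=cloud(c,d)
    for nm,lo,hi in(("green",(45,100,60),(75,255,255)),("red",(0,150,90),(6,255,255)),("orange",(7,170,120),(17,255,255))):
        for a,ce in blobs(p,lo,hi)[0]:
            w=P[int(ce[1]+.5),int(ce[0]+.5)]
            if a<120 and w[2]<.3 and w[2]>.02: print(n,nm,a,ce,w.round(3))
p,d,c=load("top0.npz");P=cloud(c,d)
# casing top
m=(abs(P[...,2]-.07)<.008)&(d>0); mm=np.zeros(m.shape,np.uint8); mm[150:260,205:305]=m[150:260,205:305]
n,l,s,ce=cv2.connectedComponentsWithStats(mm);i=1+s[1:,4].argmax();q=P[l==i]
print("casing",cv2.minAreaRect(q[:,:2].astype(np.float32)),q[:,2].mean())
# probe
reg=P[180:240,345:400].reshape(-1,3); h=reg[reg[:,2]>.15]; print("handle",len(h),h.mean(0),h.max(0),h.min(0))
cv2.imwrite("pics/crop0.png",np.hstack([cv2.resize(p[165:250,200:300],(400,340),interpolation=2),cv2.resize(p[165:250,330:430],(400,340),interpolation=2)]))
E
```

```text
scene red 94 [333.1 211.6] [0.49  0.005 0.024]
scene red 7 [379.7 253.4] [0.59  0.254 0.071]
scene orange 18 [287.4 176.3] [ 0.524 -0.17   0.105]
scene orange 13 [225.3 199.7] [ 0.738 -0.234  0.091]
top green 8 [274.5 220. ] [0.478 0.141 0.073]
top red 7 [242.  184.7] [0.591 0.253 0.07 ]
top orange 4 [371.5 208. ] [ 0.509 -0.156  0.146]
casing ((0.5307976603507996, 0.2055535912513733), (0.21072793006896973, 0.19099600613117218), 87.85485076904297) 0.07071130777087972
handle 121 [ 0.47531736 -0.14914655  0.33862287] [0.52695234 0.00298491 1.40974214] [ 0.25636804 -0.19094498  0.15035036]
```

View pics/crop0.png

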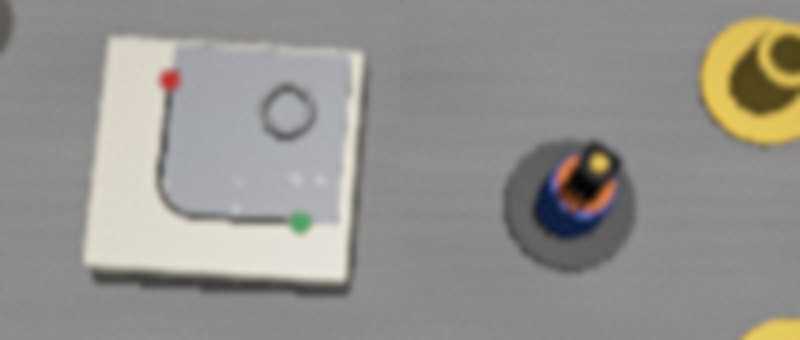

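The crop confirms it: the blue cup on a dark disc holding the orange/black probe is the holster. The green dot is at lower right of the panel, the red dot is at upper left, and the seam runs around the corner between them. Next I'll plan a look from above with the wrist camera.

```bash
cat >> h.py <<'E'
def plan(pos,R=None):
    "scaled shift/turn to reach a world TCP pose from the measured pose"
    o=bot.get_obs();R0=Rn.from_rotvec(o['tcp_rot']);s=R0.inv().apply(np.array(pos)-o['eef_pos'])
    w=(R0.inv()*R).as_rotvec() if R is not None else np.zeros(3)
    print("shift",(s/.5).round(4),"turn",(w/np.pi).round(4),"dist",np.linalg.norm(s).round(4),"deg",np.degrees(np.linalg.norm(w)).round(2))
def down(a): "tool down, tool y axis at world angle a"
def down(a):
    y=np.array([np.cos(a),np.sin(a),0]);z=np.array([0,0,-1.]);return Rn.from_matrix(np.stack([np.cross(y,z),y,z],1))
E
python3 - <<'E'
from h import *
o=bot.get_obs();R0=Rn.from_rotvec(o['tcp_rot']);print(R0.as_matrix().round(3))
c=bot.get_calibration("wrist");C=-c['R'].T@c['t'];print("cam in tool",R0.inv().apply(C-o['eef_pos']),(c['R']@R0.as_matrix()).round(3),c['fx'])
y0=R0.as_matrix()[:,1];print(np.degrees(np.arctan2(y0[1],y0[0])))
for a in(0,90,-90,180): print(a);plan((.46,-.14,.40),down(np.radians(a)))
E
```

```text
[[-0.965  0.262 -0.   ]
 [ 0.262  0.965 -0.002]
 [-0.    -0.002 -1.   ]]
cam in tool [ 0.07735336  0.00020474 -0.14293368] [[-0.001  1.     0.001]
 [-0.954 -0.001 -0.299]
 [-0.299 -0.001  0.954]] 297.2485775844706
74.82608815601543
0
shift [-0.9612 -1.0289 -0.337 ] turn [-5.000e-04  4.000e-04  4.157e-01] dist 0.7239 deg 74.83
90
shift [-0.9612 -1.0289 -0.337 ] turn [-0.0006 -0.0001 -0.0843] dist 0.7239 deg 15.17
-90
shift [-0.9612 -1.0289 -0.337 ] turn [-1.000e-04  9.000e-04  9.157e-01] dist 0.7239 deg 164.83
180
shift [-0.9612 -1.0289 -0.337 ] turn [-4.000e-04 -5.000e-04 -5.843e-01] dist 0.7239 deg 105.17
```

```bash
python3 - <<'E'
from h import *
plan((.505,.205,.25),down(np.radians(90)))
E
```

```text
shift [-0.8675 -0.3389 -0.0383] turn [-0.0006 -0.0001 -0.0843] dist 0.4661 deg 15.17
```

```bash
python3 -m pendant '[{"x":-0.867,"y":-0.339,"z":-0.04,"wz":-0.084},{"x":-0.867,"y":-0.339,"z":-0.04,"wz":-0.084},{"x":-0.867,"y":-0.339,"z":-0.04,"wz":-0.084},{"x":-0.867,"y":-0.339,"z":-0.04,"wz":-0.084},{"x":-0.867,"y":-0.339,"z":-0.04,"wz":-0.084},{"x":-0.867,"y":-0.339,"z":-0.04,"wz":-0.084},{"x":-0.867,"y":-0.339,"z":-0.04,"wz":-0.084},{"x":-0.867,"y":-0.339,"z":-0.04,"wz":-0.084},{"x":-0.867,"y":-0.339,"z":-0.04,"wz":-0.084},{"x":-0.867,"y":-0.339,"z":-0.04,"wz":-0.084},{"x":-0.867,"y":-0.339,"z":-0.04,"wz":-0.084},{"x":-0.867,"y":-0.339,"z":-0.04,"wz":-0.084}]'
python3 - <<'E'
from h import *
c=bot.get_calibration("wrist");p,d=bot.snapshot("wrist");np.savez("w1.npz",p=p,d=d,**c);cv2.imwrite("pics/w1.png",p)
print(bot.get_obs()['t'])
plan((.475,-.155,.32))
E
```

```text
0.15
shift [-0.998  -1.0499 -0.1771] turn [0. 0. 0.] dist 0.7297 deg 0.0$[0]: bad value
```

View pics/w1.png

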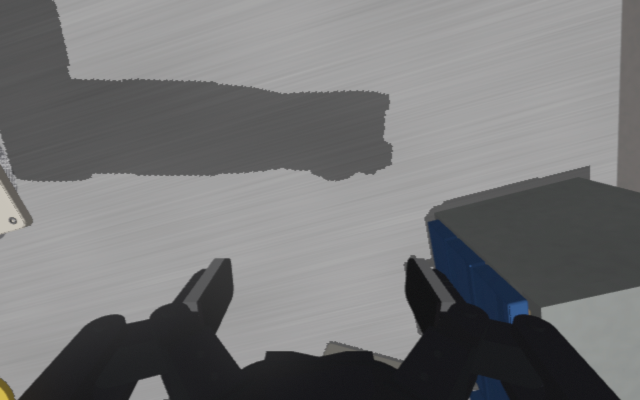

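The row was refused, so I'll try giving all six keys. The fingers cover the lower middle of the wrist picture (rows >250), so the view target should sit above that. I'll place the TCP about 60 mm farther ahead.

```bash
python3 - <<'E'
from h import *
plan((.56,.205,.25),down(np.radians(90)))
E
python3 -m pendant '[{"x":-0.98,"y":-0.31,"z":-0.04,"wx":0,"wy":0,"wz":-0.084}]'; python3 -m pendant --help | head -20
```

```text
shift [-0.9737 -0.3103 -0.0383] turn [-0.0005 -0.0001 -0.0843] dist 0.5113 deg 15.17
t: 0.25
eef_pos: [0.1659, 0.4604, 0.2322]
tcp_rot: [-0.191, -3.134, 0.0]
ft_force: [0.5, 0.8, -0.2]
grip_width: 0.0856
gripper_force: 0.0invalid input: not JSON, or not a number
```

```bash
python3 - <<'E'
from h import *
plan((.56,.205,.25),down(np.radians(90)))
E
```

```text
shift [-0.8445 -0.411  -0.037 ] turn [-0.     -0.0005 -0.0388] dist 0.47 deg 6.99
```

```bash
python3 -m pendant '[{"x":-0.82,"y":-0.41,"z":-0.04,"wx":0,"wy":0,"wz":-0.037},{"x":-0.82,"y":-0.41,"z":-0.04,"wx":0,"wy":0,"wz":-0.037},{"x":-0.82,"y":-0.41,"z":-0.04,"wx":0,"wy":0,"wz":-0.037},{"x":-0.82,"y":-0.41,"z":-0.04,"wx":0,"wy":0,"wz":-0.037},{"x":-0.82,"y":-0.41,"z":-0.04,"wx":0,"wy":0,"wz":-0.037},{"x":-0.82,"y":-0.41,"z":-0.04,"wx":0,"wy":0,"wz":-0.037},{"x":-0.82,"y":-0.41,"z":-0.04,"wx":0,"wy":0,"wz":-0.037},{"x":-0.82,"y":-0.41,"z":-0.04,"wx":0,"wy":0,"wz":-0.037},{"x":-0.82,"y":-0.41,"z":-0.04,"wx":0,"wy":0,"wz":-0.037},{"x":-0.82,"y":-0.41,"z":-0.04,"wx":0,"wy":0,"wz":-0.037},{"x":-0.82,"y":-0.41,"z":-0.04,"wx":0,"wy":0,"wz":-0.037},{"x":-0.82,"y":-0.41,"z":-0.04,"wx":0,"wy":0,"wz":-0.037}]'
python3 - <<'E'
from h import *
c=bot.get_calibration("wrist");p,d=bot.snapshot("wrist");np.savez("w1.npz",p=p,d=d,**c);cv2.imwrite("pics/w1b.png",p)
print(bot.get_obs()['t'])
plan((.53,-.155,.32))
E
```

```text
t: 1.45
eef_pos: [0.5469, 0.2021, 0.2525]
tcp_rot: [-0.024, -3.14, 0.0]
ft_force: [-0.0, -0.3, -0.9]
grip_width: 0.0855
gripper_force: 0.0
1.5
shift [ 0.0233 -0.7155 -0.1343] turn [0. 0. 0.] dist 0.3642 deg 0.0
```

View pics/w1b.png

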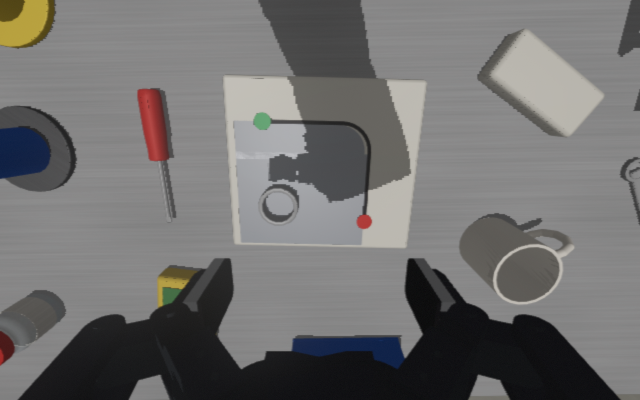

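The wrist view shows the whole casing with no occlusion: green dot at (262,121), red dot at (364,221), spacer at (278,206). Now to the probe.

```bash
python3 -m pendant '[{"x":0.0,"y":-0.71,"z":-0.134,"wx":0,"wy":0,"wz":0},{"x":0.0,"y":-0.71,"z":-0.134,"wx":0,"wy":0,"wz":0},{"x":0.0,"y":-0.71,"z":-0.134,"wx":0,"wy":0,"wz":0},{"x":0.0,"y":-0.71,"z":-0.134,"wx":0,"wy":0,"wz":0},{"x":0.0,"y":-0.71,"z":-0.134,"wx":0,"wy":0,"wz":0},{"x":0.0,"y":-0.71,"z":-0.134,"wx":0,"wy":0,"wz":0},{"x":0.0,"y":-0.71,"z":-0.134,"wx":0,"wy":0,"wz":0},{"x":0.0,"y":-0.71,"z":-0.134,"wx":0,"wy":0,"wz":0},{"x":0.0,"y":-0.71,"z":-0.134,"wx":0,"wy":0,"wz":0},{"x":0.0,"y":-0.71,"z":-0.134,"wx":0,"wy":0,"wz":0}]'
python3 - <<'E'
from h import *
c=bot.get_calibration("wrist");p,d=bot.snapshot("wrist");np.savez("w2.npz",p=p,d=d,**c);cv2.imwrite("pics/w2.png",p)
P=cloud(c,d)
W=P[60:330,200:440].reshape(-1,3)
for lo,hi in((.17,.19),(.09,.112),(.008,.013)):
    q=W[(W[:,2]>lo)&(W[:,2]<hi)&(np.hypot(W[:,0]-.52,W[:,1]+.16)<.08)]
    print(lo,len(q),q.mean(0).round(4) if len(q) else'',cv2.minAreaRect(q[:,:2].astype(np.float32)) if len(q) else '',cv2.minEnclosingCircle(q[:,:2].astype(np.float32)) if len(q) else '')
p1,d1,c1=load("w1.npz")
g=[b for b in blobs(p1,(45,80,60),(80,255,255),20)[0]];r=[b for b in blobs(p1,(0,150,90),(6,255,255),20)[0]];print(g,r)
for a,ce in g+r: print(a,ce,at_z(c1,*ce,.07).round(4),cloud(c1,d1)[int(ce[1]),int(ce[0])].round(4))
E
```

```text
t: 2.5
eef_pos: [0.5421, -0.1513, 0.32]
tcp_rot: [-0.021, -3.141, -0.001]
ft_force: [0.0, 0.6, 0.3]
grip_width: 0.0854
gripper_force: 0.0
0.17 835 [ 0.5103 -0.1732  0.1779] ((0.5112209916114807, -0.17352336645126343), (0.027921682223677635, 0.028125399723649025), 56.305931091308594) ((0.5109267234802246, -0.17341889441013336), 0.01827823556959629)
0.09 597 [ 0.5013 -0.1699  0.1   ] ((0.5067879557609558, -0.17145900428295135), (0.05085725337266922, 0.04245133697986603), 62.26199722290039) ((0.5106329917907715, -0.17351937294006348), 0.026009419932961464)
0.008 2387 [ 0.5006 -0.1695  0.0103] ((0.5104812383651733, -0.17355665564537048), (0.10804878175258636, 0.10814493894577026), 42.87189483642578) ((0.5109978914260864, -0.17369911074638367), 0.05479190871119499)
[(np.int32(207), array([261.9, 120.7])), (np.int32(208), array([169.4, 294.7]))] [(np.int32(1293), array([151.9, 122.9])), (np.int32(141), array([363.9, 221.1])), (np.int32(52), array([  1.2, 356.3]))]
207 [261.9 120.7] [0.4777 0.1434 0.07  ] [0.4769 0.1427 0.0709]
208 [169.4 294.7] [0.6878 0.0108 0.07  ] [ 0.7113 -0.0113  0.0333]
1293 [151.9 122.9] [0.4781 0.027  0.07  ] [0.4781 0.0021 0.0258]
141 [363.9 221.1] [0.5923 0.2543 0.07  ] [0.5916 0.253  0.0716]
52 [  1.2 356.3] [ 0.7812 -0.2347  0.07  ] [ 0.7614 -0.2077  0.0901]
```

View pics/w2.png

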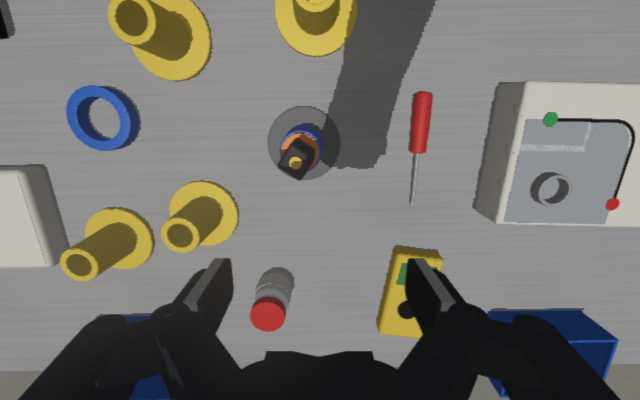

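The probe's handle top is at (295,160), over its dark disc at (304,143). Three fits (handle top, flange, foot) agree on its axis at (0.511, -0.1735), handle top z 0.178, sides at 56.3°. Next I'll check this from the second view and plan the approach.

```bash
python3 - <<'E'
from h import *
plan((.511,-.1735,.25),down(np.radians(56.3)))
p1,d1,c1=load("w1.npz"); p2,d2,c2=load("w2.npz")
# foot disc + green/red dots from second place; stereo heights
P=cloud(c1,d1).reshape(-1,3); q=P[(P[:,2]>.006)&(P[:,2]<.014)&(np.hypot(P[:,0]-.51,P[:,1]+.173)<.06)]
print("foot from w1",len(q),q.max(0),q.min(0))
for nm,lo,hi,e in(("green",(45,80,60),(80,255,255),(261.9,120.7)),("red",(0,150,90),(6,255,255),(363.9,221.1))):
    for a,ce in blobs(p2,lo,hi,40)[0]:
        if ce[0]>500: print(nm,a,ce,at_z(c2,*ce,.07).round(4),"tri",tri([(c1,*e),(c2,*ce)]).round(4))
pt,dt,ct=load("scene0.npz");H=cloud(ct,dt).reshape(-1,3);h=H[(np.hypot(H[:,0]-.511,H[:,1]+.1735)<.03)]
print("scene handle top z",np.sort(h[:,2])[-5:])
h=h[h[:,2]>.173];print(len(h),h.mean(0),h.min(0),h.max(0))
E
```

```text
shift [ 0.0617 -0.0459  0.1397] turn [ 0.0002 -0.0003  0.1832] dist 0.0797 deg 32.97
foot from w1 3092 [ 0.56556511 -0.11786507  0.01397006] [ 0.4566878  -0.21497551  0.0060017 ]
green 158 [550.3 118.9] [0.478  0.1444 0.07  ] tri [0.4778 0.1436 0.0711]
red 110 [612.2 203.7] [0.5925 0.2548 0.07  ] tri [0.5922 0.2542 0.0706]
scene handle top z [0.18175446 0.18211731 0.18216538 0.18250486 0.18267263]
52 [ 0.5130471  -0.17035177  0.17858823] [ 0.49125825 -0.19160314  0.17350221] [ 0.52833942 -0.15364177  0.18267263]
```

```bash
python3 -m pendant '[{"x":0.062,"y":-0.046,"z":0.14,"wx":0,"wy":0,"wz":0.183},{"x":0.062,"y":-0.046,"z":0.14,"wx":0,"wy":0,"wz":0.183},{"x":0.062,"y":-0.046,"z":0.14,"wx":0,"wy":0,"wz":0.183},{"x":0.062,"y":-0.046,"z":0.14,"wx":0,"wy":0,"wz":0.183},{"x":0.062,"y":-0.046,"z":0.14,"wx":0,"wy":0,"wz":0.183},{"x":0.062,"y":-0.046,"z":0.14,"wx":0,"wy":0,"wz":0.183}]' 1
python3 - <<'E'
from h import *
c=bot.get_calibration("wrist");p,d=bot.snapshot("wrist");np.savez("w3.npz",p=p,d=d,**c)
W=cloud(c,d).reshape(-1,3)
for lo,hi in((.17,.19),(.09,.112),(.008,.013)):
    q=W[(W[:,2]>lo)&(W[:,2]<hi)&(np.hypot(W[:,0]-.51,W[:,1]+.173)<(.03 if lo>.05 else .06))]
    if len(q)>5: print(lo,len(q),q.mean(0).round(4),cv2.minAreaRect(q[:,:2].astype(np.float32)),cv2.minEnclosingCircle(q[:,:2].astype(np.float32)))
plan((.511,-.1735,.123),down(np.radians(56.3)))
E
```

```text
t: 3.15
eef_pos: [0.5113, -0.1741, 0.2501]
tcp_rot: [-0.906, -3.008, -0.0]
ft_force: [0.6, 0.3, -1.1]
grip_width: 0.0855
gripper_force: 0.0
0.17 1261 [ 0.5095 -0.1725  0.1777] ((0.5105704069137573, -0.17303939163684845), (0.027769649401307106, 0.027478870004415512), 55.76506042480469) ((0.5108363628387451, -0.1731799840927124), 0.018190357834100723)
0.09 904 [ 0.5013 -0.1674  0.1   ] ((0.5065557360649109, -0.1707470417022705), (0.051203832030296326, 0.04139425978064537), 58.23640441894531) ((0.5108070969581604, -0.1732826679944992), 0.026171306148171425)
0.008 2888 [ 0.4983 -0.1655  0.0103] ((0.5076503157615662, -0.1721891164779663), (0.10783106833696365, 0.10219155997037888), 58.36808395385742) ((0.510955274105072, -0.17343637347221375), 0.054885752499103546)
shift [0.0017 0.0012 0.2544] turn [0.     0.0001 0.0007] dist 0.1272 deg 0.13
```

```bash
python3 -m pendant '[{"x":0.001,"y":0.001,"z":0.06,"wx":0,"wy":0,"wz":0.001},{"x":0.001,"y":0.001,"z":0.12,"wx":0,"wy":0,"wz":0.001},{"x":0.001,"y":0.001,"z":0.18,"wx":0,"wy":0,"wz":0.001},{"x":0.001,"y":0.001,"z":0.23,"wx":0,"wy":0,"wz":0.001},{"x":0.001,"y":0.001,"z":0.254,"wx":0,"wy":0,"wz":0.001},{"x":0.001,"y":0.001,"z":0.254,"wx":0,"wy":0,"wz":0.001},{"x":0.001,"y":0.001,"z":0.254,"wx":0,"wy":0,"wz":0.001}]' 1 && python3 -m pendant '[{"x":0,"y":0,"z":0,"wx":0,"wy":0,"wz":0},{"x":0,"y":0,"z":0,"wx":0,"wy":0,"wz":0},{"x":0,"y":0,"z":0,"wx":0,"wy":0,"wz":0},{"x":0,"y":0,"z":0,"wx":0,"wy":0,"wz":0},{"x":0,"y":0,"z":0,"wx":0,"wy":0,"wz":0},{"x":0,"y":0,"z":0,"wx":0,"wy":0,"wz":0},{"x":0,"y":0,"z":0,"wx":0,"wy":0,"wz":0},{"x":0,"y":0,"z":0,"wx":0,"wy":0,"wz":0},{"x":0,"y":0,"z":0,"wx":0,"wy":0,"wz":0},{"x":0,"y":0,"z":0,"wx":0,"wy":0,"wz":0}]' 0.1 50
```

```text
t: 3.9
eef_pos: [0.5116, -0.1751, 0.124]
tcp_rot: [0.917, 3.003, -0.0]
ft_force: [0.6, -0.9, 0.9]
grip_width: 0.0853
gripper_force: 0.0
t: 4.9
eef_pos: [0.5114, -0.1751, 0.1238]
tcp_rot: [0.918, 3.003, 0.0]
ft_force: [0.5, 1.5, 4.7]
grip_width: 0.0276
gripper_force: 51.8
```

```bash
python3 -m pendant '[{"x":0,"y":0,"z":-0.03,"wx":0,"wy":0,"wz":0},{"x":0,"y":0,"z":-0.06,"wx":0,"wy":0,"wz":0},{"x":0,"y":0,"z":-0.10,"wx":0,"wy":0,"wz":0},{"x":0,"y":0,"z":-0.14,"wx":0,"wy":0,"wz":0},{"x":0,"y":0,"z":-0.18,"wx":0,"wy":0,"wz":0},{"x":0,"y":0,"z":-0.22,"wx":0,"wy":0,"wz":0},{"x":0,"y":0,"z":-0.26,"wx":0,"wy":0,"wz":0},{"x":0,"y":0,"z":-0.26,"wx":0,"wy":0,"wz":0},{"x":0,"y":0,"z":-0.26,"wx":0,"wy":0,"wz":0}]'
python3 - <<'E'
from h import *
o=bot.get_obs();c=bot.get_calibration("wrist");p,d=bot.snapshot("wrist");np.savez("w4.npz",p=p,d=d,**c)
ps,ds=bot.snapshot("scene");np.savez("s4.npz",p=ps,d=ds,**bot.get_calibration("scene"))
def px(c,X): q=c['R']@X+c['t'];return q[0]/q[2]*c['fx']+c['cx'],q[1]/q[2]*c['fy']+c['cy']
X=o['eef_pos'];cs=bot.get_calibration("scene")
print(o['eef_pos'],px(cs,X),px(c,X-[0,0,.104]))
u,v=map(int,px(cs,X-[0,0,.05]))
cv2.imwrite("pics/v4.png",np.hstack([cv2.resize(p[100:400,120:520],(400,300)),cv2.resize(ps[v-60:v+60,u-80:u+80],(400,300),interpolation=2)]))
E
```

```text
t: 5.8
eef_pos: [0.5105, -0.1751, 0.2519]
tcp_rot: [-0.918, -3.003, 0.0]
ft_force: [-0.6, -0.7, -3.6]
grip_width: 0.0272
gripper_force: 51.1
[ 0.51046013 -0.17506961  0.25188495] (np.float64(287.6072610569288), np.float64(135.01550831735852)) (np.float64(319.15276044568344), np.float64(204.59396114007677))
```

View pics/v4.png

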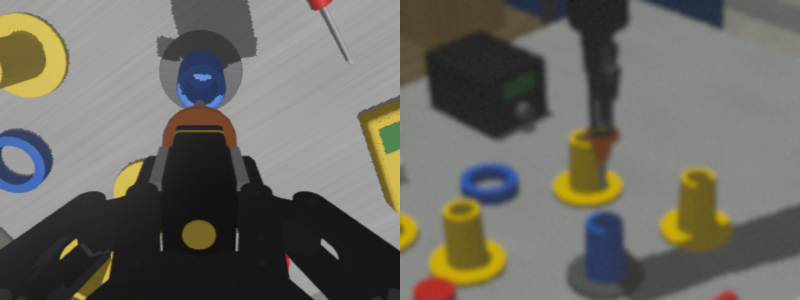

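Right half: the probe hangs straight in the gripper and clear of the blue holster. Left half: the tip just shows at crop (200,103), beyond the flange edge. Next I'll fit the casing pose from the seam pixels and the probe's place in the hand.

```bash
cat >> h.py <<'E'
def seam(s):
    s=np.atleast_1d(s).astype(float);L1=.085;L2=.03*np.pi/2;o=np.zeros((len(s),2))
    for i,t in enumerate(s):
        if t<L1:o[i]=(-.05,-.065+t)
        elif t<L1+L2:
            a=(t-L1)/.03;o[i]=(-.02-.03*np.cos(a),.02+.03*np.sin(a))
        else:o[i]=(-.02+t-L1-L2,.05)
    return o
SL=.085+.03*np.pi/2+.08
def tow(q,xy): 
    c,s=np.cos(q[2]),np.sin(q[2]);return xy@np.array([[c,s],[-s,c]])+q[:2]
E
python3 - <<'E'
from h import *
from scipy.optimize import least_squares
from scipy.spatial import cKDTree
S=seam(np.linspace(0,SL,400))
for f,g,r in(("w1.npz",(261.9,120.7),(363.9,221.1)),("w2.npz",(550.3,118.9),(612.2,203.7))):
    p,d,c=load(f)
    v,u=np.nonzero(p.max(2)<60)
    W=np.array([at_z(c,a,b,.07)[:2] for a,b in zip(u,v)])
    q0=np.array([.531,.2055,np.radians(-2)])
    k=cKDTree(tow(q0,S)).query(W)[0]<.008;W=W[k]
    G=at_z(c,*g,.07)[:2];Rd=at_z(c,*r,.07)[:2]
    fun=lambda q:np.r_[cKDTree(tow(q,S)).query(W)[0],3*(tow(q,S[:1])[0]-G),3*(tow(q,S[-1:])[0]-Rd)]
    q=least_squares(fun,q0,loss='soft_l1',f_scale=.002).x
    print(f,len(W),q[:2].round(4),np.degrees(q[2]).round(2),"rms",np.sqrt((fun(q)[:len(W)]**2).mean()),"dots err",(tow(q,S[[0,-1]])-[G,Rd]).round(4).tolist())
# handle in hand
p,d,c=load("w4.npz");W=cloud(c,d);X=bot.get_obs()['eef_pos'];R=Rn.from_rotvec(bot.get_obs()['tcp_rot'])
T=R.inv().apply(W.reshape(-1,3)-X)
k=(abs(T[:,2]+.054)<.006)&(np.hypot(T[:,0],T[:,1])<.022)&(d.ravel()>0)
q=T[k];print("handle top",len(q),q.mean(0),cv2.minAreaRect(q[:,:2].astype(np.float32)),np.linalg.lstsq(np.c_[q[:,:2],np.ones(len(q))],q[:,2],rcond=None)[0])
k=(abs(T[:,2]-.020)<.006)&(np.hypot(T[:,0],T[:,1])<.028)&(d.ravel()>0);q=T[k]
hsv=cv2.cvtColor(p,cv2.COLOR_BGR2HSV).reshape(-1,3)[k];q=q[(hsv[:,0]<20)&(hsv[:,1]>100)]
if len(q)>20:
    # circle fit on outer visible edge
    rr=least_squares(lambda z:np.clip(np.hypot(q[:,0]-z[0],q[:,1]-z[1])-.023,0,None)*5,[0,0]).x
    print("flange",len(q),q.mean(0),q.min(0),q.max(0))
E
```

```text
w1.npz 464 [0.5304 0.2064] -2.36 rms 0.0010604285315483789 dots err [[0.0001, 0.0001], [0.0001, -0.0003]]
w2.npz 282 [0.5306 0.2069] -2.33 rms 0.0007295595962403399 dots err [[0.0, -0.0004], [0.0001, -0.0004]]
handle top 5248 [ 0.00582237 -0.00013608 -0.05452866] ((0.0022595683112740517, -0.00015256553888320923), (0.02655593305826187, 0.03702746331691742), 0.4735368490219116) [ 0.11749606 -0.0008738  -0.05521288]
flange 1342 [0.01398248 0.00032234 0.0200497 ] [-0.0004819  -0.0217366   0.01478558] [0.02315351 0.022424   0.02579298]
```

Casing pose: (0.5304, 0.2065), yaw -2.35°, the same from two camera places. The probe axis is within about 1 mm of the TCP line, and the tip is about 0.1036 m below the TCP.

```bash
cat >> h.py <<'E'
Q=np.array([.5305,.2066,np.radians(-2.35)])
def wseam(s): return tow(Q,seam(s))
E
python3 - <<'E'
from h import *
print(wseam([0,SL]))
plan((*wseam(0)[0],.215),down(np.radians(56.3)))
E
```

```text
[[0.47787681 0.14370485]
 [0.59249973 0.25409773]]
shift [0.4092 0.4923 0.073 ] turn [-0.0003 -0.0011 -0.0017] dist 0.3222 deg 0.37
```

```bash
python3 -m pendant '[{"x":0.05,"y":0.06,"z":0,"wx":0,"wy":0,"wz":-0.002},{"x":0.10,"y":0.12,"z":0,"wx":0,"wy":0,"wz":-0.002},{"x":0.15,"y":0.18,"z":0,"wx":0,"wy":0,"wz":-0.002},{"x":0.20,"y":0.24,"z":0,"wx":0,"wy":0,"wz":-0.002},{"x":0.25,"y":0.30,"z":0,"wx":0,"wy":0,"wz":-0.002},{"x":0.30,"y":0.36,"z":0,"wx":0,"wy":0,"wz":-0.002},{"x":0.35,"y":0.42,"z":0,"wx":0,"wy":-0.001,"wz":-0.002},{"x":0.39,"y":0.47,"z":0.02,"wx":0,"wy":-0.001,"wz":-0.002},{"x":0.409,"y":0.492,"z":0.05,"wx":0,"wy":-0.001,"wz":-0.002},{"x":0.409,"y":0.492,"z":0.073,"wx":0,"wy":-0.001,"wz":-0.002},{"x":0.409,"y":0.492,"z":0.073,"wx":0,"wy":-0.001,"wz":-0.002},{"x":0.409,"y":0.492,"z":0.073,"wx":0,"wy":-0.001,"wz":-0.002}]'
python3 - <<'E'
from h import *
print(bot.get_obs()['eef_pos'],bot.get_obs()['ft_force'])
plan((*wseam(0)[0],.185),down(np.radians(56.3)))
E
```

```text
t: 7.1
eef_pos: [0.4785, 0.1423, 0.2159]
tcp_rot: [0.91, 3.005, -0.004]
ft_force: [-0.1, 0.2, -2.7]
grip_width: 0.028
gripper_force: 50.8
[0.47854754 0.14227137 0.21586303] [-0.0632308   0.22278059 -2.6899112 ]
shift [0.0028 0.0018 0.0617] turn [-0.0006  0.0007 -0.    ] dist 0.0309 deg 0.16
```

```bash
python3 -m pendant '[{"x":0.001,"y":0.001,"z":0.03,"wx":0,"wy":0.001,"wz":0},{"x":0.002,"y":0.002,"z":0.06,"wx":0,"wy":0.001,"wz":0},{"x":0.002,"y":0.002,"z":0.062,"wx":0,"wy":0.001,"wz":0},{"x":0.002,"y":0.002,"z":0.062,"wx":0,"wy":0.001,"wz":0}]'
python3 - <<'E'
from h import *
o=bot.get_obs();c=bot.get_calibration("wrist");p,d=bot.snapshot("wrist");np.savez("w5.npz",p=p,d=d,**c)
ps,ds=bot.snapshot("scene");cs=bot.get_calibration("scene");np.savez("s5.npz",p=ps,d=ds,**cs)
def px(c,X): q=c['R']@X+c['t'];return q[0]/q[2]*c['fx']+c['cx'],q[1]/q[2]*c['fy']+c['cy']
tip=o['eef_pos']-[0,0,.1036];gd=np.r_[wseam(0)[0],.07]
print(o['eef_pos'],"tip",px(c,tip),px(cs,tip),"dot",px(c,gd),px(cs,gd))
u,v=map(int,px(c,tip));u2,v2=map(int,px(cs,tip))
cv2.imwrite("pics/v5.png",np.hstack([cv2.resize(p[v-30:v+30,u-40:u+40],(400,300),interpolation=2),cv2.resize(ps[v2-30:v2+30,u2-40:u2+40],(400,300),interpolation=2)]));print(u-40,v-30,u2-40,v2-30)
E
```

```text
t: 7.5
eef_pos: [0.479, 0.1437, 0.186]
tcp_rot: [0.911, 3.006, -0.0]
ft_force: [-0.4, 0.0, -2.5]
grip_width: 0.0277
gripper_force: 50.8
[0.4789994  0.1437499  0.18602212] tip (np.float64(319.0813063045329), np.float64(204.58781501030103)) (np.float64(370.9676464253211), np.float64(214.41962747354847)) dot (np.float64(318.35176555801127), np.float64(199.53670248984858)) (np.float64(370.7888647753857), np.float64(217.35295833064603))
279 174 330 184
```

View pics/v5.png

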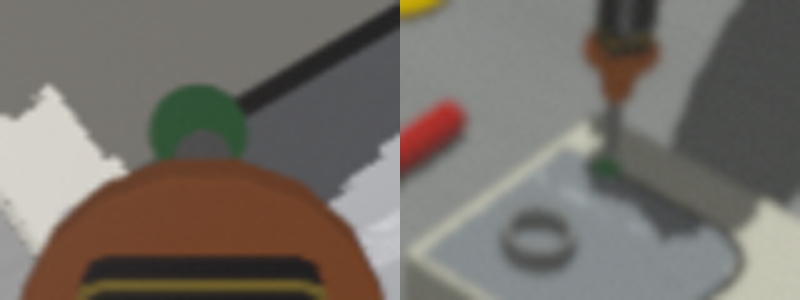

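The grey pin tip sits over the green dot (wrist crop: tip about (203,150), dot centre about (198,134)), matching the projections to within about 1 mm. The scene view agrees. I'll average the pose noise, then touch down.

```bash
cat >> h.py <<'E'
def avg(n=6):
    P=[];r=[];f=[]
    for i in range(n):
        o=bot.get_obs();P.append(o['eef_pos']);r.append(o['tcp_rot'] if o['tcp_rot'][1]<0 else -o['tcp_rot']*(2*np.pi/np.linalg.norm(o['tcp_rot'])-1));f.append(o['ft_force']);bot.snapshot("top")
    P=np.array(P);print("mean",P.mean(0).round(5),"std",P.std(0).round(5),"rot",np.mean(r,0).round(4),"F",np.mean(f,0).round(2),"Fstd",np.std(f,0).round(2));return P.mean(0),np.mean(r,0)
E
python3 - <<'E'
from h import *
X,r=avg(8);R=Rn.from_rotvec(r)
print("tilt",R.as_matrix()[:,2].round(4),"yaw",np.degrees(np.arctan2(*R.as_matrix()[1::-1,1])).round(2))
print(R.inv().apply(np.r_[wseam(0)[0],.170]-X)/.5)
E
```

```text
mean [0.47924 0.14452 0.18633] std [0.00026 0.00014 0.00031] rot [-9.1010e-01 -3.0081e+00 -1.2000e-03] F [ 0.01 -0.01 -2.24] Fstd [0.53 0.47 0.34]
tilt [ 1.4e-03  4.0e-04 -1.0e+00] yaw 56.33
[ 0.00139961 -0.00291425  0.03265644]
```

```bash
python3 -m pendant '[{"x":0.0014,"y":-0.003,"z":0.004,"wx":0,"wy":0,"wz":0},{"x":0.0014,"y":-0.003,"z":0.010,"wx":0,"wy":0,"wz":0},{"x":0.0014,"y":-0.003,"z":0.016,"wx":0,"wy":0,"wz":0},{"x":0.0014,"y":-0.003,"z":0.022,"wx":0,"wy":0,"wz":0},{"x":0.0014,"y":-0.003,"z":0.026,"wx":0,"wy":0,"wz":0},{"x":0.0014,"y":-0.003,"z":0.030,"wx":0,"wy":0,"wz":0},{"x":0.0014,"y":-0.003,"z":0.0326,"wx":0,"wy":0,"wz":0},{"x":0.0014,"y":-0.003,"z":0.0326,"wx":0,"wy":0,"wz":0},{"x":0.0014,"y":-0.003,"z":0.0326,"wx":0,"wy":0,"wz":0}]'
python3 - <<'E'
from h import *
X,r=avg(6);R=Rn.from_rotvec(r)
print(R.inv().apply(np.r_[wseam(0)[0],.170]-X)/.5)
print("start of plan: cumulative from seam0, 3mm/row")
for k in range(6):
    s=np.clip(.003*(np.arange(13)+12*k),0,SL);W=np.c_[wseam(s),np.zeros(13)];print(k,(R.inv().apply(W[1:]-W[0])[:,:2]/.5).round(4).tolist())
E
```

```text
t: 8.9
eef_pos: [0.4773, 0.1437, 0.1694]
tcp_rot: [0.909, 3.007, 0.0]
ft_force: [-0.9, 0.1, 0.4]
grip_width: 0.0276
gripper_force: 51.2
mean [0.47731 0.1437  0.16939] std [2.e-05 1.e-05 3.e-05] rot [-9.0930e-01 -3.0072e+00 -1.0000e-04] F [-0.99 -0.35 -0.02] Fstd [0.6  0.32 0.42]
[-0.00093998  0.00062552 -0.00121826]
start of plan: cumulative from seam0, 3mm/row
0 [[0.0031, 0.0051], [0.0062, 0.0103], [0.0094, 0.0154], [0.0125, 0.0205], [0.0156, 0.0256], [0.0187, 0.0308], [0.0218, 0.0359], [0.0249, 0.041], [0.0281, 0.0461], [0.0312, 0.0513], [0.0343, 0.0564], [0.0374, 0.0615]]
1 [[0.0031, 0.0051], [0.0062, 0.0103], [0.0094, 0.0154], [0.0125, 0.0205], [0.0156, 0.0256], [0.0187, 0.0308], [0.0218, 0.0359], [0.0249, 0.041], [0.0281, 0.0461], [0.0312, 0.0513], [0.0343, 0.0564], [0.0374, 0.0615]]
2 [[0.0031, 0.0051], [0.0062, 0.0103], [0.0094, 0.0154], [0.0125, 0.0205], [0.0155, 0.0257], [0.018, 0.0312], [0.0199, 0.0368], [0.0213, 0.0427], [0.022, 0.0486], [0.0222, 0.0546], [0.0218, 0.0606], [0.0208, 0.0665]]
3 [[-0.0016, 0.0058], [-0.0038, 0.0114], [-0.0065, 0.0167], [-0.0097, 0.0218], [-0.0135, 0.0265], [-0.0176, 0.0308], [-0.0222, 0.0346], [-0.0272, 0.038], [-0.0323, 0.0411], [-0.0374, 0.0443], [-0.0425, 0.0474], [-0.0477, 0.0505]]
4 [[-0.0051, 0.0031], [-0.0103, 0.0062], [-0.0154, 0.0094], [-0.0205, 0.0125], [-0.0256, 0.0156], [-0.0308, 0.0187], [-0.0359, 0.0218], [-0.041, 0.0249], [-0.0461, 0.0281], [-0.0513, 0.0312], [-0.0564, 0.0343], [-0.0615, 0.0374]]
5 [[-0.0051, 0.0031], [-0.0103, 0.0062], [-0.0154, 0.0094], [-0.0205, 0.0125], [-0.0256, 0.0156], [-0.0308, 0.0187], [-0.0359, 0.0218], [-0.041, 0.0249], [-0.0461, 0.0281], [-0.0513, 0.0312], [-0.0549, 0.0334], [-0.0549, 0.0334]]
```

Contact is at about 2.2 N (force z went from -2.24 to -0.02), roughly 5 mm of plunger travel. Starting the trace.

```bash
python3 -m pendant '[{"x":0.0025,"y":0.0055,"z":0,"wx":0,"wy":0,"wz":0},{"x":0.0055,"y":0.0108,"z":0,"wx":0,"wy":0,"wz":0},{"x":0.0085,"y":0.016,"z":0,"wx":0,"wy":0,"wz":0},{"x":0.0116,"y":0.0211,"z":0,"wx":0,"wy":0,"wz":0},{"x":0.0147,"y":0.0262,"z":0,"wx":0,"wy":0,"wz":0},{"x":0.0178,"y":0.0314,"z":0,"wx":0,"wy":0,"wz":0},{"x":0.0209,"y":0.0365,"z":0,"wx":0,"wy":0,"wz":0},{"x":0.024,"y":0.0416,"z":0,"wx":0,"wy":0,"wz":0},{"x":0.0272,"y":0.0467,"z":0,"wx":0,"wy":0,"wz":0},{"x":0.0303,"y":0.0519,"z":0,"wx":0,"wy":0,"wz":0},{"x":0.0334,"y":0.057,"z":0,"wx":0,"wy":0,"wz":0},{"x":0.0365,"y":0.0621,"z":0,"wx":0,"wy":0,"wz":0}]'
python3 - <<'E'
from h import *
o=bot.get_obs();s=np.linspace(0,SL,4000);W=wseam(s);i=np.hypot(*(W-o['eef_pos'][:2]).T).argmin();e=W[i]-o['eef_pos'][:2]
R=Rn.from_rotvec(o['tcp_rot']);print("s",s[i],"err",e,"tool corr",(R.inv().apply(np.r_[e,0])/.5).round(4),o['joint_positions'][5])
E
```

```text
t: 10.4
eef_pos: [0.4793, 0.1799, 0.1692]
tcp_rot: [-0.909, -3.007, 0.0]
ft_force: [-0.8, -1.1, 0.1]
grip_width: 0.0274
gripper_force: 51.2
s 0.036282255720387915 err [4.79487985e-05 2.07032568e-05] tool corr [-0.0001  0.0001 -0.    ] 0.9463338252627868
```

Tracking error is 0.05 mm. Continuing.

```bash
cat > e.py <<'E'
from h import *
o=bot.get_obs();s=np.linspace(0,SL,4000);W=wseam(s);i=np.hypot(*(W-o['eef_pos'][:2]).T).argmin();e=W[i]-o['eef_pos'][:2]
R=Rn.from_rotvec(o['tcp_rot']);print("s",s[i],"tool corr",(R.inv().apply(np.r_[e,0])/.5).round(4))
E
python3 -m pendant '[{"x":0.0031,"y":0.0051,"z":0,"wx":0,"wy":0,"wz":0},{"x":0.0062,"y":0.0103,"z":0,"wx":0,"wy":0,"wz":0},{"x":0.0094,"y":0.0154,"z":0,"wx":0,"wy":0,"wz":0},{"x":0.0125,"y":0.0205,"z":0,"wx":0,"wy":0,"wz":0},{"x":0.0156,"y":0.0256,"z":0,"wx":0,"wy":0,"wz":0},{"x":0.0187,"y":0.0308,"z":0,"wx":0,"wy":0,"wz":0},{"x":0.0218,"y":0.0359,"z":0,"wx":0,"wy":0,"wz":0},{"x":0.0249,"y":0.041,"z":0,"wx":0,"wy":0,"wz":0},{"x":0.0281,"y":0.0461,"z":0,"wx":0,"wy":0,"wz":0},{"x":0.0312,"y":0.0513,"z":0,"wx":0,"wy":0,"wz":0},{"x":0.0343,"y":0.0564,"z":0,"wx":0,"wy":0,"wz":0},{"x":0.0374,"y":0.0615,"z":0,"wx":0,"wy":0,"wz":0}]'; python3 e.py
```

```text
t: 11.6
eef_pos: [0.4808, 0.2159, 0.1692]
tcp_rot: [-0.909, -3.007, 0.0]
ft_force: [0.2, -2.1, -0.4]
grip_width: 0.0273
gripper_force: 51.2
s 0.0722462460397198 tool corr [-0.0001  0.0001 -0.    ]
```

```bash
python3 -m pendant '[{"x":0.0031,"y":0.0051,"z":0,"wx":0,"wy":0,"wz":0},{"x":0.0062,"y":0.0103,"z":0,"wx":0,"wy":0,"wz":0},{"x":0.0094,"y":0.0154,"z":0,"wx":0,"wy":0,"wz":0},{"x":0.0125,"y":0.0205,"z":0,"wx":0,"wy":0,"wz":0},{"x":0.0155,"y":0.0257,"z":0,"wx":0,"wy":0,"wz":0},{"x":0.018,"y":0.0312,"z":0,"wx":0,"wy":0,"wz":0},{"x":0.0199,"y":0.0368,"z":0,"wx":0,"wy":0,"wz":0},{"x":0.0213,"y":0.0427,"z":0,"wx":0,"wy":0,"wz":0},{"x":0.022,"y":0.0486,"z":0,"wx":0,"wy":0,"wz":0},{"x":0.0222,"y":0.0546,"z":0,"wx":0,"wy":0,"wz":0},{"x":0.0218,"y":0.0606,"z":0,"wx":0,"wy":0,"wz":0},{"x":0.0208,"y":0.0665,"z":0,"wx":0,"wy":0,"wz":0}]'; python3 e.py
```

```text
t: 12.8
eef_pos: [0.4905, 0.2494, 0.1692]
tcp_rot: [-0.909, -3.007, -0.0]
ft_force: [-1.4, -1.3, 0.6]
grip_width: 0.0274
gripper_force: 51.2
s 0.10815719212554234 tool corr [-0.0005 -0.0001 -0.    ]
```

```bash
python3 -m pendant '[{"x":-0.0018,"y":0.0058,"z":0,"wx":0,"wy":0,"wz":0},{"x":-0.0042,"y":0.0113,"z":0,"wx":0,"wy":0,"wz":0},{"x":-0.007,"y":0.0166,"z":0,"wx":0,"wy":0,"wz":0},{"x":-0.0102,"y":0.0217,"z":0,"wx":0,"wy":0,"wz":0},{"x":-0.014,"y":0.0264,"z":0,"wx":0,"wy":0,"wz":0},{"x":-0.0181,"y":0.0307,"z":0,"wx":0,"wy":0,"wz":0},{"x":-0.0227,"y":0.0345,"z":0,"wx":0,"wy":0,"wz":0},{"x":-0.0277,"y":0.0379,"z":0,"wx":0,"wy":0,"wz":0},{"x":-0.0328,"y":0.041,"z":0,"wx":0,"wy":0,"wz":0},{"x":-0.0379,"y":0.0442,"z":0,"wx":0,"wy":0,"wz":0},{"x":-0.043,"y":0.0473,"z":0,"wx":0,"wy":0,"wz":0},{"x":-0.0482,"y":0.0504,"z":0,"wx":0,"wy":0,"wz":0}]'; python3 e.py
```

```text
t: 14.0
eef_pos: [0.5248, 0.2567, 0.1692]
tcp_rot: [-0.909, -3.007, -0.0]
ft_force: [-2.2, 0.2, -0.3]
grip_width: 0.0278
gripper_force: 51.2
s 0.14438640361242092 tool corr [0.0002 0.0003 0.    ]
```

```bash
python3 -m pendant '[{"x":-0.005,"y":0.0032,"z":0,"wx":0,"wy":0,"wz":0},{"x":-0.0101,"y":0.0065,"z":0,"wx":0,"wy":0,"wz":0},{"x":-0.0152,"y":0.0097,"z":0,"wx":0,"wy":0,"wz":0},{"x":-0.0203,"y":0.0128,"z":0,"wx":0,"wy":0,"wz":0},{"x":-0.0254,"y":0.0159,"z":0,"wx":0,"wy":0,"wz":0},{"x":-0.0306,"y":0.019,"z":0,"wx":0,"wy":0,"wz":0},{"x":-0.0357,"y":0.0221,"z":0,"wx":0,"wy":0,"wz":0},{"x":-0.0408,"y":0.0252,"z":0,"wx":0,"wy":0,"wz":0},{"x":-0.0459,"y":0.0284,"z":0,"wx":0,"wy":0,"wz":0},{"x":-0.0511,"y":0.0315,"z":0,"wx":0,"wy":0,"wz":0},{"x":-0.0562,"y":0.0346,"z":0,"wx":0,"wy":0,"wz":0},{"x":-0.0613,"y":0.0377,"z":0,"wx":0,"wy":0,"wz":0}]'; python3 e.py
```

```text
t: 15.2
eef_pos: [0.5608, 0.2554, 0.1692]
tcp_rot: [-0.909, -3.007, -0.0]
ft_force: [-1.1, -0.8, -0.2]
grip_width: 0.0275
gripper_force: 51.2
s 0.18040343816526214 tool corr [-0. -0. -0.]
```

```bash
python3 -m pendant '[{"x":-0.0051,"y":0.0031,"z":0,"wx":0,"wy":0,"wz":0},{"x":-0.0103,"y":0.0062,"z":0,"wx":0,"wy":0,"wz":0},{"x":-0.0154,"y":0.0094,"z":0,"wx":0,"wy":0,"wz":0},{"x":-0.0205,"y":0.0125,"z":0,"wx":0,"wy":0,"wz":0},{"x":-0.0256,"y":0.0156,"z":0,"wx":0,"wy":0,"wz":0},{"x":-0.0308,"y":0.0187,"z":0,"wx":0,"wy":0,"wz":0},{"x":-0.0359,"y":0.0218,"z":0,"wx":0,"wy":0,"wz":0},{"x":-0.041,"y":0.0249,"z":0,"wx":0,"wy":0,"wz":0},{"x":-0.0461,"y":0.0281,"z":0,"wx":0,"wy":0,"wz":0},{"x":-0.0513,"y":0.0312,"z":0,"wx":0,"wy":0,"wz":0},{"x":-0.055,"y":0.0335,"z":0,"wx":0,"wy":0,"wz":0},{"x":-0.055,"y":0.0335,"z":0,"wx":0,"wy":0,"wz":0}]'; python3 e.py
python3 - <<'E'
from h import *
o=bot.get_obs();c=bot.get_calibration("wrist");p,d=bot.snapshot("wrist");print(bot.get_obs()['eef_pos'])
def px(c,X): q=c['R']@X+c['t'];return q[0]/q[2]*c['fx']+c['cx'],q[1]/q[2]*c['fy']+c['cy']
u,v=map(int,px(c,np.r_[wseam(SL)[0],.07]));print(u,v);cv2.imwrite("pics/v6.png",cv2.resize(p[v-30:v+30,u-40:u+40],(400,300),interpolation=2))
E
```

```text
t: 16.4
eef_pos: [0.5935, 0.2541, 0.1693]
tcp_rot: [0.909, 3.006, 0.001]
ft_force: [0.4, 0.5, 0.0]
grip_width: 0.0273
gripper_force: 51.2
s 0.2121238898038469 tool corr [ 0.0017 -0.0012 -0.    ]
[0.59351552 0.25415022 0.16944321]
318 205
```

View pics/v6.png

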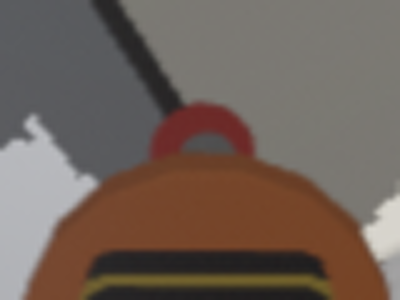

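The tip rests on the red dot, about 1 mm past the seam end. Lifting off and returning.

```bash
python3 -m pendant '[{"x":0,"y":0,"z":-0.02,"wx":0,"wy":0,"wz":0},{"x":0,"y":0,"z":-0.05,"wx":0,"wy":0,"wz":0},{"x":0,"y":0,"z":-0.09,"wx":0,"wy":0,"wz":0},{"x":0,"y":0,"z":-0.13,"wx":0,"wy":0,"wz":0},{"x":0,"y":0,"z":-0.17,"wx":0,"wy":0,"wz":0},{"x":0,"y":0,"z":-0.17,"wx":0,"wy":0,"wz":0}]'
python3 - <<'E'
from h import *
plan((.5114,-.1751,.245),Rn.from_rotvec([.918,3.003,0]))
E
```

```text
t: 17.05
eef_pos: [0.5943, 0.2547, 0.2583]
tcp_rot: [0.908, 3.002, 0.007]
ft_force: [0.2, -0.3, -1.6]
grip_width: 0.0277
gripper_force: 51.0
shift [-0.3381 -0.8077  0.0233] turn [0.0018 0.0009 0.0019] dist 0.4379 deg 0.5
```

```bash
python3 -m pendant '[{"x":-0.03,"y":-0.07,"z":0,"wx":0,"wy":0,"wz":0.002},{"x":-0.06,"y":-0.144,"z":0,"wx":0,"wy":0,"wz":0.002},{"x":-0.09,"y":-0.216,"z":0,"wx":0,"wy":0,"wz":0.002},{"x":-0.12,"y":-0.288,"z":0,"wx":0,"wy":0,"wz":0.002},{"x":-0.15,"y":-0.36,"z":0,"wx":0,"wy":0,"wz":0.002},{"x":-0.18,"y":-0.432,"z":0,"wx":0,"wy":0,"wz":0.002},{"x":-0.21,"y":-0.504,"z":0,"wx":0,"wy":0,"wz":0.002},{"x":-0.24,"y":-0.576,"z":0,"wx":0,"wy":0,"wz":0.002},{"x":-0.27,"y":-0.648,"z":0,"wx":0,"wy":0,"wz":0.002},{"x":-0.30,"y":-0.72,"z":0.01,"wx":0,"wy":0,"wz":0.002},{"x":-0.33,"y":-0.785,"z":0.023,"wx":0,"wy":0,"wz":0.002},{"x":-0.338,"y":-0.806,"z":0.023,"wx":0,"wy":0,"wz":0.002}]'
python3 -m pendant '[{"x":0,"y":0,"z":0,"wx":0,"wy":0,"wz":0},{"x":0,"y":0,"z":0,"wx":0,"wy":0,"wz":0},{"x":0,"y":0,"z":0,"wx":0,"wy":0,"wz":0},{"x":0,"y":0,"z":0,"wx":0,"wy":0,"wz":0}]'
python3 - <<'E'
from h import *
X,r=avg(6);R=Rn.from_rotvec(r)
print("tilt",R.as_matrix()[:,2].round(4)); print("shift",R.inv().apply(np.array([.5114,-.1751,.22])-X)/.5,"turn",(R.inv()*Rn.from_rotvec([.918,3.003,0])).as_rotvec()/np.pi)
E
```

```text
t: 18.25
eef_pos: [0.5083, -0.178, 0.2408]
tcp_rot: [-0.924, -3.0, 0.002]
ft_force: [0.0, -0.0, -2.9]
grip_width: 0.0276
gripper_force: 51.2
t: 18.65
eef_pos: [0.5106, -0.1737, 0.2429]
tcp_rot: [0.915, 3.005, 0.0]
ft_force: [-0.3, -0.4, -1.9]
grip_width: 0.0271
gripper_force: 51.2
mean [ 0.51045 -0.17407  0.2429 ] std [8.0e-05 2.8e-04 3.0e-05] rot [-9.1630e-01 -3.0053e+00 -2.0000e-04] F [-0.1  -0.14 -2.42] Fstd [0.3  0.51 0.43]
tilt [ 3.e-04  0.e+00 -1.e+00]
shift [-0.00272135 -0.00065543  0.04580942] turn [-7.39567693e-05 -3.48325923e-04  4.56106345e-04]
```

```bash
python3 -m pendant '[{"x":-0.0027,"y":-0.0007,"z":0.02,"wx":0,"wy":0,"wz":0},{"x":-0.0027,"y":-0.0007,"z":0.05,"wx":0,"wy":0,"wz":0},{"x":-0.0027,"y":-0.0007,"z":0.09,"wx":0,"wy":0,"wz":0},{"x":-0.0027,"y":-0.0007,"z":0.13,"wx":0,"wy":0,"wz":0},{"x":-0.0027,"y":-0.0007,"z":0.15,"wx":0,"wy":0,"wz":0},{"x":-0.0027,"y":-0.0007,"z":0.15,"wx":0,"wy":0,"wz":0},{"x":-0.0027,"y":-0.0007,"z":0.15,"wx":0,"wy":0,"wz":0},{"x":-0.0027,"y":-0.0007,"z":0.15,"wx":0,"wy":0,"wz":0}]'
python3 - <<'E'
from h import *
X,r=avg(5);R=Rn.from_rotvec(r)
print("shift",R.inv().apply(np.array([.5114,-.1751,.1238])-X)/.5)
E
```

```text
t: 19.75
eef_pos: [0.5119, -0.1764, 0.1689]
tcp_rot: [0.918, 3.002, -0.0]
ft_force: [0.3, 0.1, -2.8]
grip_width: 0.0273
gripper_force: 51.1
mean [ 0.51174 -0.1763   0.16879] std [1.2e-04 5.0e-05 1.3e-04] rot [-9.1930e-01 -3.0062e+00  1.0000e-04] F [-0.16  0.49 -2.28] Fstd [0.32 0.5  0.49]
shift [0.00207772 0.00156399 0.08998584]
```

```bash
python3 -m pendant '[{"x":0.002,"y":0.0016,"z":0.01,"wx":0,"wy":0,"wz":0},{"x":0.002,"y":0.0016,"z":0.025,"wx":0,"wy":0,"wz":0},{"x":0.002,"y":0.0016,"z":0.04,"wx":0,"wy":0,"wz":0},{"x":0.002,"y":0.0016,"z":0.055,"wx":0,"wy":0,"wz":0},{"x":0.002,"y":0.0016,"z":0.068,"wx":0,"wy":0,"wz":0},{"x":0.002,"y":0.0016,"z":0.076,"wx":0,"wy":0,"wz":0},{"x":0.002,"y":0.0016,"z":0.08,"wx":0,"wy":0,"wz":0},{"x":0.002,"y":0.0016,"z":0.08,"wx":0,"wy":0,"wz":0},{"x":0.002,"y":0.0016,"z":0.08,"wx":0,"wy":0,"wz":0}]'
python3 - <<'E'
from h import *
X,r=avg(4);R=Rn.from_rotvec(r)
print("shift",R.inv().apply(np.array([.5114,-.1751,.1238])-X)/.5)
E
```

```text
t: 20.9
eef_pos: [0.5109, -0.1749, 0.128]
tcp_rot: [0.919, 3.004, -0.0]
ft_force: [0.7, -0.0, -2.2]
grip_width: 0.028
gripper_force: 51.1
mean [ 0.5109  -0.17494  0.12809] std [3.e-05 1.e-05 5.e-05] rot [-9.1900e-01 -3.0049e+00  1.0000e-04] F [-0.3  -0.01 -2.28] Fstd [0.71 0.45 0.47]
shift [-0.00100645  0.00028826  0.00858987]
```

```bash
python3 -m pendant '[{"x":-0.001,"y":0.0003,"z":0.003,"wx":0,"wy":0,"wz":0},{"x":-0.001,"y":0.0003,"z":0.006,"wx":0,"wy":0,"wz":0},{"x":-0.001,"y":0.0003,"z":0.008,"wx":0,"wy":0,"wz":0},{"x":-0.001,"y":0.0003,"z":0.009,"wx":0,"wy":0,"wz":0},{"x":-0.001,"y":0.0003,"z":0.009,"wx":0,"wy":0,"wz":0},{"x":-0.001,"y":0.0003,"z":0.009,"wx":0,"wy":0,"wz":0}]'
python3 - <<'E'
from h import *
avg(4)
E
```

```text
t: 21.7
eef_pos: [0.5112, -0.175, 0.1238]
tcp_rot: [0.919, 3.004, 0.0]
ft_force: [-2.3, 1.3, 4.1]
grip_width: 0.0275
gripper_force: 51.9
mean [ 0.51122 -0.17497  0.12377] std [2.e-05 1.e-05 1.e-05] rot [-0.9188 -3.0047  0.    ] F [-2.09  1.63  4.31] Fstd [0.2  0.48 0.53]
```

The flange is seated on the rim (force z went from -2.3 to +4.3 at the original grip height). Releasing and retreating.

```bash
python3 -m pendant '[{"x":0,"y":0,"z":0,"wx":0,"wy":0,"wz":0},{"x":0,"y":0,"z":0,"wx":0,"wy":0,"wz":0},{"x":0,"y":0,"z":0,"wx":0,"wy":0,"wz":0},{"x":0,"y":0,"z":0,"wx":0,"wy":0,"wz":0},{"x":0,"y":0,"z":0,"wx":0,"wy":0,"wz":0},{"x":0,"y":0,"z":0,"wx":0,"wy":0,"wz":0},{"x":0,"y":0,"z":0,"wx":0,"wy":0,"wz":0},{"x":0,"y":0,"z":0,"wx":0,"wy":0,"wz":0},{"x":0,"y":0,"z":0,"wx":0,"wy":0,"wz":0},{"x":0,"y":0,"z":0,"wx":0,"wy":0,"wz":0}]' 1 && python3 -m pendant '[{"x":0,"y":0,"z":-0.02,"wx":0,"wy":0,"wz":0},{"x":0,"y":0,"z":-0.06,"wx":0,"wy":0,"wz":0},{"x":0,"y":0,"z":-0.12,"wx":0,"wy":0,"wz":0},{"x":0,"y":0,"z":-0.18,"wx":0,"wy":0,"wz":0},{"x":0,"y":0,"z":-0.24,"wx":0,"wy":0,"wz":0},{"x":0,"y":0,"z":-0.28,"wx":0,"wy":0,"wz":0},{"x":0,"y":0,"z":-0.30,"wx":0,"wy":0,"wz":0},{"x":0,"y":0,"z":-0.30,"wx":0,"wy":0,"wz":0},{"x":0,"y":0,"z":-0.30,"wx":0,"wy":0,"wz":0},{"x":0,"y":0,"z":-0.30,"wx":0,"wy":0,"wz":0}]'
python3 - <<'E'
from h import *
c=bot.get_calibration("wrist");p,d=bot.snapshot("wrist");W=cloud(c,d).reshape(-1,3)
for lo,hi in((.17,.19),(.09,.112)):
    q=W[(W[:,2]>lo)&(W[:,2]<hi)&(np.hypot(W[:,0]-.51,W[:,1]+.173)<.03)]
    print(lo,len(q),q.mean(0).round(4),np.median(q[:,2]),cv2.minAreaRect(q[:,:2].astype(np.float32)),cv2.minEnclosingCircle(q[:,:2].astype(np.float32)))
ps,_=bot.snapshot("scene");cv2.imwrite("pics/v7.png",np.hstack([cv2.resize(p[50:250,200:440],(360,300)),cv2.resize(ps[130:255,220:400],(432,300),interpolation=2)]))
E
```

```text
t: 22.9
eef_pos: [0.5112, -0.175, 0.1233]
tcp_rot: [0.919, 3.004, -0.0]
ft_force: [-0.1, 0.7, -0.5]
grip_width: 0.0854
gripper_force: 0.0
t: 23.9
eef_pos: [0.5104, -0.1747, 0.2717]
tcp_rot: [-0.918, -3.001, -0.0]
ft_force: [0.4, 0.3, -0.7]
grip_width: 0.0852
gripper_force: 0.0
0.17 1068 [ 0.5088 -0.1736  0.1777] 0.17800584801865021 ((0.5098461508750916, -0.17413106560707092), (0.027787575498223305, 0.027284570038318634), 54.995609283447266) ((0.5100295543670654, -0.17427563667297363), 0.01811164990067482)
0.09 782 [ 0.5022 -0.1661  0.1   ] 0.10239074563181513 ((0.5069624185562134, -0.16972997784614563), (0.05098273977637291, 0.040524378418922424), 48.83073425292969) ((0.5107583403587341, -0.17332054674625397), 0.025893621146678925)
```

View pics/v7.png

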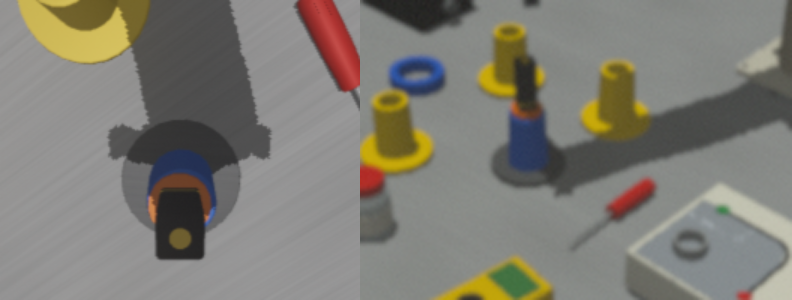

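The probe stands upright and home in the blue holster: handle top z 0.178 as before, no tilt, gripper clear. The spacer and screwdriver are where they were. Handing in.

```bash
python3 -c "
from workcell import bot
print(bot.hand_in())"
```

```text
the job is handed in; nothing more can be done
None
```

The seam was traced from the green dot to the red dot at about 3 cm/s with about 2 N of contact, the probe is back home upright in its blue holster, and the job was handed in at about 24 s; the hand-in returned no verdict.

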